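# Find the rocking lid on the garnish station and press it home

### The arm

A 6-joint arm with a two-finger parallel gripper is mounted at the origin on a cart in front of the work surface, level with it; the furniture and walls round the work are solid. World frame = base frame: x ahead of the robot, y to its left, z up, the work surface at z = 0. Lengths are in m, angles in rad, forces in N, time in s.
With the tool pointing down it reaches from about 0.3 to 0.775 m from the base axis. Payload 14.6 kg.
Tool frame: the origin (TCP) lies midway between the tips of the shut fingers; the grasp point (between the pads) lies 19 mm behind it; z points along the fingers, y is the line along which they close (so a half turn about z gives the same grasp; the last joint's range is limited). The gripper opens to 85 mm and grips with 20 to 120 N. Pads are 22 mm wide; open, the fingers measure 114 mm over their backs; the gripper's body (76 mm by 85 mm) begins 54 mm behind the grasp point. The pads swing forward as they close: fully open they stand 13 mm farther back than shut.
Start: joints at [1.169, 0.3, 1.521, -0, 1.321, -0.067], TCP at [0.181, 0.519, 0.231] pointing down, gripper open.
Joint ranges: [-3.03, 3.03], [-0.79, 2.21], [0.23, 2.52], [-1.04, 4.18], [0, 3.07], [-2.55, 2.55]. Speed limits (rad/s): [2.22, 2.22, 2.57, 3.14, 3.14, 3.14].

### API

Orientations are given as [roll, pitch, yaw] about the fixed x, y, z axes, in that order (R = Rz(yaw) Ry(pitch) Rx(roll)).
In Python, from bench import bot, viewer gives the robot as it stands.
- The arm moves only by the tool drive_tool, never from a script. Its argument "targets" is a list of rows, each a list of 5 numbers: the shift along the tool's x, y, z in m, then the turn about the tool's z in rad, then the finger opening in m, from 0 to 0.0854. In form: [[x, y, z, twist, grip], ...]. A call has 1 to 12 rows; each row shifts and turns the commanded pose from where the row before left it, along the tool's axes as they then stand; what a row does not reach is not made up. A row lasts 1/12 s, in which the tool goes at most 41.7 mm and 7.16 degrees, less where a joint would pass 70% of its speed; a pose out of reach is approached as far as the arm can. A call with a gripper value outside its range is refused whole. The fingers move at their own pace and stop on an object; the grip force is fixed at half the most. Time passes only in rows, so rows that do not move let the fingers close. It gives the time, the measured TCP pose, the force, the opening and the grip force at its end, in the units of the state.
- bot.get_state(): the state, without advancing time (a new reading comes with each control period).
- viewer.read_camera(name): name is "scene" or "top" or "wrist"; returns the picture (480x640x3 uint8, red, green, blue); there is no depth.
- viewer.camera_info(name): a dict with "vfov" (degrees; the focal length in pixels is half the picture's height over the tangent of half this angle, whatever the lens; pixels are square), "cx", "cy" (the principal point, pixels), "rvec" (rotation vector, rad) and "tvec" (3), from world to camera coordinates, as OpenCV has them; the wrist camera has in their place "mount" (4x4, takes a point from camera to tool coordinates, whose origin is the TCP and whose axes are the flange's). Camera axes: x right, y down, z forward; pixel columns grow to the right and rows downward; lengths in m; the calibration is good to about 2 mm. The wrist camera is an equidistant fisheye: a pixel r from the principal point sees the ray r / f radians off the axis. A picture is of the moment at which its call begins: read the wrist's pose just before it. camera_info takes no time and is no camera call.
- bot.close_job(): hands the job in; it is judged then, once.
Trained networks look in the newest picture that a camera, given by its name, has taken for a name from the list of things; names that differ only in an ending like _2 or _b are one class to them, and where a whole thing is asked for, a point or a joint stands for the part that bears it (a point fixed in the world has none). Each returns a list of dicts, best first, with "p" (0 to 1); they miss things now and then, are a little off and sometimes report something else, mostly with a low value. They report only what shows in the picture. A call takes as long as a camera call.
- viewer.cut_out(camera, thing): "region" (480x640 bool, what is visible of it) and "bbox" ([left, top, right, bottom] in pixels, round what is visible of it).
The state is a dict: "clock": time; "q": joint angles; "dq": joint speeds; "joint_efforts": joint torques, N m; "ee_pos": TCP position; "eef_rot": TCP orientation; "contact_force": force on the tool from outside, world axes, zero at the start; "wrist_torque": the same for the moment, N m; "finger_gap": finger opening in m; "grip_force": force on a finger pad.
Only numpy, scipy, OpenCV 4.12 (cv2) and the standard library are available. Lean on these libraries where they do the work, as an engineer would, in place of code of your own. Each camera call takes 0.05 s, during which the arm holds its last target. There are 200 camera calls.

### The job

One of the four lids on the garnish station is not pushed home. Press lightly on the raised rim of one lid after another until you find the one that rocks, then press that lid in the middle until it is fully down on its pot, and finish with your fingertips still holding it down, so that I can tape it shut. Only press, and never with more than 40 N, which would crack a lid; lift no lid, and leave everything else as it stands.

Things in the scene. Friction and masses are not known exactly. Their poses are not given: they have to be found in the camera images.
- lid_a: one of four identical flat round grey plastic lids on the station's pots, 100 mm across, skirted. Origin: centre of the flat top face, 94 to 102 mm above the worktop; z up. A raised bead 2.7 mm high runs round the top's edge, its crest at 45.5 mm radius. A small lifting tab sticks 12 mm out at the foot of the skirt
- lid_b: identical to lid_a, like all four. All are level when untouched, and heights do not tell which is unseated, as the pots stand on ice packs, some mm higher or lower. A seated lid is rigid. The unseated one stands 5 mm above home on its rubber seal: some 3 N down on the bead tips it, the pressed point sinking 4 to 5 mm to a dead stop; let go, it springs back level, no further in
- lid_c: identical to lid_a in every size, and told from it by position only
- lid_d: identical to lid_a. Whichever lid is unseated slides down its 5 mm only under a push near its middle, of about 9 to 15 N, to a dead stop, level, and stays there when released
- station: steel garnish station, 150 mm deep (its x), 556 mm long (its y), fixed to the worktop; origin at the centre of its underside. Deck 60 mm high; the four pots stand in a row at y = +218, +106, -106, -218 mm (any lid may be on any of them), with an open bay between the middle two, holding two loose things
- jigger: hourglass-shaped steel spirit measure, 42 mm across, 80 mm tall, loose in the station's middle bay
- egg_cup: small steel cup, 49 mm across, 34 mm tall, loose in the station's middle bay
- milk_carton: milk carton 67x97x110 mm, loose on the worktop to the left
- lemon: lemon, 83x58x58 mm, loose at the right
- corkscrew: black folding corkscrew, 112 mm long, lying at the right

How it is judged:
On the way, in this order (a step that is already met when the one before it is completed fails the run):
1. the unseated lid has been rocked by pressing on its rim (((angle between lid_a's own z axis and vertical above 0.04 rad and contact force between the fingers and lid_a above 0.3 N) or (angle between lid_b's own z axis and vertical above 0.04 rad and contact force between the fingers and lid_b above 0.3 N) or (angle between lid_c's own z axis and vertical above 0.04 rad and contact force between the fingers and lid_c above 0.3 N) or (angle between lid_d's own z axis and vertical above 0.04 rad and contact force between the fingers and lid_d above 0.3 N))), for 0.05 s.
2. that lid is pressed level, fully down on its pot ((((distance of lid_a from where it was at the start of the episode between 0.0042 and 0.007 m and angle between lid_a's own z axis and vertical below 0.02 rad) and contact force between the fingers and lid_a above 2 N) or ((distance of lid_b from where it was at the start of the episode between 0.0042 and 0.007 m and angle between lid_b's own z axis and vertical below 0.02 rad) and contact force between the fingers and lid_b above 2 N) or ((distance of lid_c from where it was at the start of the episode between 0.0042 and 0.007 m and angle between lid_c's own z axis and vertical below 0.02 rad) and contact force between the fingers and lid_c above 2 N) or ((distance of lid_d from where it was at the start of the episode between 0.0042 and 0.007 m and angle between lid_d's own z axis and vertical below 0.02 rad) and contact force between the fingers and lid_d above 2 N))), for 0.2 s.
At the end, for the whole second after the job is handed in: one lid has gone down by 4.2 to 7 mm from where it started (5 mm is home), is level within 0.02 rad and at rest, and the fingers still push on it with more than 2 N; the other three lids are within 1.5 mm of where they were; the loose things have moved less than 20 mm (((((distance of lid_a from where it was at the start of the episode between 0.0042 and 0.007 m and angle between lid_a's own z axis and vertical below 0.02 rad) and contact force between the fingers and lid_a above 2 N) and distance of each of lid_b, lid_c, lid_d from where it was at the start of the episode below 0.0015 m) or (((distance of lid_b from where it was at the start of the episode between 0.0042 and 0.007 m and angle between lid_b's own z axis and vertical below 0.02 rad) and contact force between the fingers and lid_b above 2 N) and distance of each of lid_a, lid_c, lid_d from where it was at the start of the episode below 0.0015 m) or (((distance of lid_c from where it was at the start of the episode between 0.0042 and 0.007 m and angle between lid_c's own z axis and vertical below 0.02 rad) and contact force between the fingers and lid_c above 2 N) and distance of each of lid_a, lid_b, lid_d from where it was at the start of the episode below 0.0015 m) or (((distance of lid_d from where it was at the start of the episode between 0.0042 and 0.007 m and angle between lid_d's own z axis and vertical below 0.02 rad) and contact force between the fingers and lid_d above 2 N) and distance of each of lid_a, lid_b, lid_c from where it was at the start of the episode below 0.0015 m)) and linear speed of each of lid_a, lid_b, lid_c, lid_d below 0.01 m/s and distance of each of jigger, egg_cup, milk_carton, lemon, corkscrew from where it was at the start of the episode below 0.02 m); the arm keeps its last pose, push and grip.
It fails at once if a lid is lifted or prised up (moved more than 8 mm) (distance of any of lid_a, lid_b, lid_c, lid_d from where it was at the start of the episode above 0.008 m).
It fails at once if a lid is pressed with more than 40 N (contact force between the fingers and lid_a above 40 N or contact force between the fingers and lid_b above 40 N or contact force between the fingers and lid_c above 40 N or contact force between the fingers and lid_d above 40 N).
It fails at once if a loose thing is shoved, lifted or knocked over (moved more than 20 mm) (distance of any of jigger, egg_cup, milk_carton, lemon, corkscrew from where it was at the start of the episode above 0.02 m).
It also fails if it takes over 51 s, if anything falls off the work surface, if the arm or the gripper's body presses on something with over 40 N, if the wrist force passes 120 N, or if a joint passes its speed limit or range.

## Working session

There is one attempt and no reset: what is moved stays moved. The work goes in short steps, Python scripts to look and compute and a tool call to move; the robot and the scene stay as the last step left them, time stands still between calls to the robot, and variables do not carry over. Pictures are saved under pics/ and viewed, at most 10 in all, crops included, and the job is handed in when it is done.

Besides the shell and the picture viewer there is one more tool, called after "Emit:" in YAML: its name, and indented under it one key for each argument. drive_tool: Moves the arm, as the interface text tells. Its arguments: {"type":"object","properties":{"targets":{"type":"array","items":{"type":"array","items":{"type":"number"}}}},"required":["targets"]}

```bash
mkdir -p pics; cat > h.py <<'E'
import numpy as np, cv2
from bench import bot, viewer
def cam(n):
    i=viewer.camera_info(n); f=240/np.tan(np.radians(i["vfov"])/2)
    R=cv2.Rodrigues(np.array(i["rvec"],float))[0]; return f,i["cx"],i["cy"],R,np.array(i["tvec"],float)
def topix(n,P):
    f,cx,cy,R,t=cam(n); c=R@np.array(P)+t; return f*c[0]/c[2]+cx,f*c[1]/c[2]+cy
def toz(n,u,v,z):
    f,cx,cy,R,t=cam(n); d=R.T@np.array([(u-cx)/f,(v-cy)/f,1]); o=-R.T@t; return o+d*(z-o[2])/d[2]
E
python3 - <<'E'
from h import *
for n in("top","scene"):
    im=viewer.read_camera(n); cv2.imwrite(f"pics/{n}1.png",im[:,:,::-1])
    for th in(["lid_a","station"] if n=="top" else ["lid_a"]):
        for d in viewer.cut_out(n,th):
            ys,xs=np.nonzero(d["region"]); u,v=xs.mean(),ys.mean()
            print(n,th,round(d["p"],2),d["bbox"],len(xs),toz(n,u,v,.098).round(4))
    f,cx,cy,R,t=cam(n); print("campos",-R.T@t,f)
print(bot.get_state())
E
```

```text
top lid_a 0.9 [381.1, 211.1, 411.6, 247.5] 763 [ 0.4836 -0.2425  0.098 ]
top lid_a 0.8 [251.1, 207.9, 279.7, 240.2] 771 [0.5032 0.194  0.098 ]
top lid_a 0.76 [349.2, 213.5, 377.3, 245.6] 746 [ 0.4893 -0.1288  0.098 ]
top lid_a 0.65 [285.9, 206.4, 315.1, 242.0] 714 [0.4991 0.0798 0.098 ]
top lid_a 0.41 [171.8, 234.9, 210.4, 264.0] 797 [0.407  0.4436 0.098 ]
top station 0.71 [252.1, 202.0, 417.7, 252.4] 3554 [ 0.483  -0.0291  0.098 ]
campos [0.29491524 0.00275221 1.57027442] 448.9008346372062
scene lid_a 0.88 [395.2, 254.6, 436.9, 290.5] 1278 [ 0.4778 -0.2465  0.098 ]
scene lid_a 0.73 [359.9, 236.4, 400.8, 267.9] 1049 [ 0.4776 -0.1384  0.098 ]
scene lid_a 0.69 [268.3, 186.4, 308.3, 211.2] 741 [0.4946 0.1837 0.098 ]
scene lid_a 0.64 [297.6, 202.5, 337.4, 229.3] 796 [0.4911 0.0733 0.098 ]
campos [-0.1732596  -0.56292041  0.81282855] 433.39729896198884
{'clock': 0.25, 'q': array([ 1.16941143e+00,  3.00153112e-01,  1.52124049e+00,  8.12686241e-06,
        1.32072357e+00, -6.66291375e-02]), 'dq': array([ 0.00209432, -0.00189254, -0.00159357, -0.00159601, -0.00081239,
       -0.00089238]), 'joint_efforts': array([ 7.51856114e-04, -5.42931783e+01, -3.61518288e+01, -9.03274213e-05,
        2.46867501e-03, -5.16642422e-05]), 'ee_pos': array([0.18067014, 0.51936499, 0.23103988]), 'eef_rot': array([-3.14106982e+00, -4.27780973e-05,  2.80683487e+00]), 'contact_force': array([ 0.17179831, -0.33031955,  1.07250842]), 'wrist_torque': array([ 0.02823621,  0.0454951 , -0.00556343]), 'grip_force': 0.0, 'finger_gap': 0.08521185548702699}
```

View pics/top1.png

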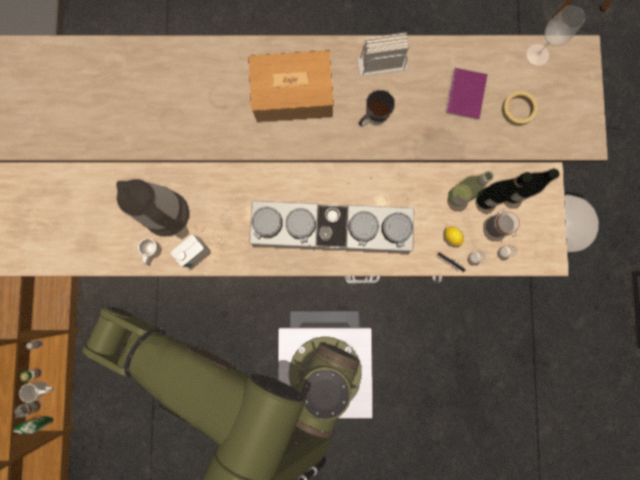

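View pics/scene1.png

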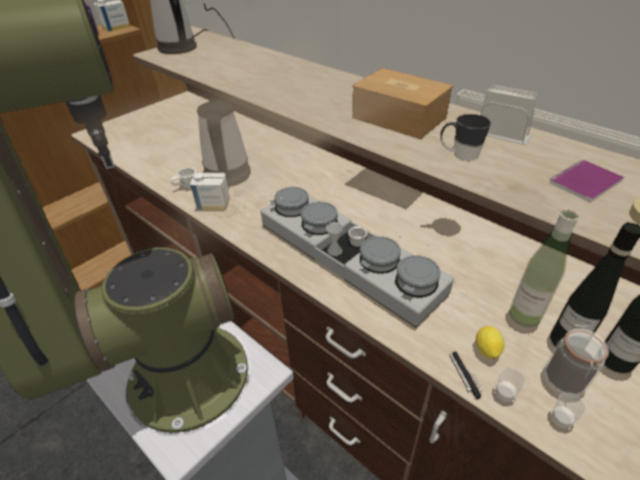

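The four lids show at top pixels (266,222), (301,224), (363,227) and (397,229). The jigger and egg cup sit between the middle two, and the milk carton and carafe are well to the left of my path. I'll square the yaw and go over the left pair.

Emit:
drive_tool:
  targets:
    - [0, 0, 0, -0.112, 0]
    - [0, 0, 0, -0.112, 0]
    - [0, 0, 0, -0.111, 0]
    - [-0.02, -0.03, 0, 0, 0]
    - [-0.022, -0.032, 0, 0, 0]
    - [-0.022, -0.032, 0, 0, 0]
    - [-0.022, -0.032, 0, 0, 0]
    - [-0.022, -0.032, 0, 0, 0]
    - [-0.022, -0.032, 0, 0, 0]
    - [-0.022, -0.032, 0, 0, 0]
    - [-0.022, -0.032, 0, 0, 0]
    - [-0.022, -0.032, 0, 0, 0]

```text
clock: 1.25
ee_pos: [0.3774, 0.2317, 0.2315]
eef_rot: [3.141, 0.0, -3.141]
contact_force: [0.6, 1.7, 0.8]
finger_gap: -0.0001
grip_force: 0.0
```

Emit:
drive_tool:
  targets:
    - [-0.022, -0.032, 0, 0, 0]
    - [-0.022, -0.032, 0, 0, 0]
    - [-0.022, -0.032, 0, 0, 0]
    - [0, 0, 0, 0, 0]
    - [0, 0, 0, 0, 0]

```text
clock: 1.67
ee_pos: [0.4433, 0.1361, 0.2311]
eef_rot: [-3.142, -0.001, 3.138]
contact_force: [-0.6, -0.2, 0.1]
finger_gap: 0.0003
grip_force: 0.0
```

```bash
cat >> h.py <<'E'
from scipy.spatial.transform import Rotation as Ro
def wray(u,v,z,s):
    i=viewer.camera_info("wrist"); f=240/np.tan(np.radians(i["vfov"])/2); M=np.array(i["mount"])
    dx,dy=u-i["cx"],v-i["cy"]; r=np.hypot(dx,dy); th=r/f; k=np.sin(th)/max(r,1e-9)
    R=Ro.from_euler("xyz",s["eef_rot"]).as_matrix()
    o=R@M[:3,3]+s["ee_pos"]; d=R@M[:3,:3]@np.array([dx*k,dy*k,np.cos(th)])
    return o+d*(z-o[2])/d[2]
E
python3 - <<'E'
from h import *
s=bot.get_state(); im=viewer.read_camera("wrist"); cv2.imwrite("pics/w1.png",im[:,:,::-1])
print(s["clock"],s["ee_pos"],s["eef_rot"],s["contact_force"],s["finger_gap"])
for d in viewer.cut_out("wrist","lid_a"):
    c=max(cv2.findContours(d["region"].astype(np.uint8),0,1)[0],key=cv2.contourArea)[:,0]
    P=np.array([wray(u,v,.098,s)[:2] for u,v in c])
    (x,y),r=cv2.minEnclosingCircle(P.astype(np.float32))
    print(round(d["p"],2),np.round(d["bbox"]),"circ",round(x,4),round(y,4),round(r,4),"x",P[:,0].min().round(4),P[:,0].max().round(4),"y",P[:,1].min().round(4),P[:,1].max().round(4))
E
```

```text
1.6667 [0.44333505 0.13612703 0.23105387] [-3.14154189e+00 -5.31407710e-04  3.13840655e+00] [-0.61801882 -0.19881859  0.0904239 ] 0.0002714965784615579
0.93 [199. 222. 315. 344.] circ 0.4958 0.0788 0.058 x 0.4378 0.5537 y 0.0318 0.1304
0.78 [336. 233. 443. 346.] circ 0.5002 0.1976 0.0532 x 0.4512 0.5529 y 0.1458 0.2412
0.76 [  0. 236.  21. 305.] circ 0.4929 -0.2175 0.0488 x 0.4482 0.5375 y -0.237 -0.1803
0.65 [ 17. 210. 102. 321.] circ 0.4843 -0.127 0.0597 x 0.4282 0.5426 y -0.1777 -0.0683
```

View pics/w1.png

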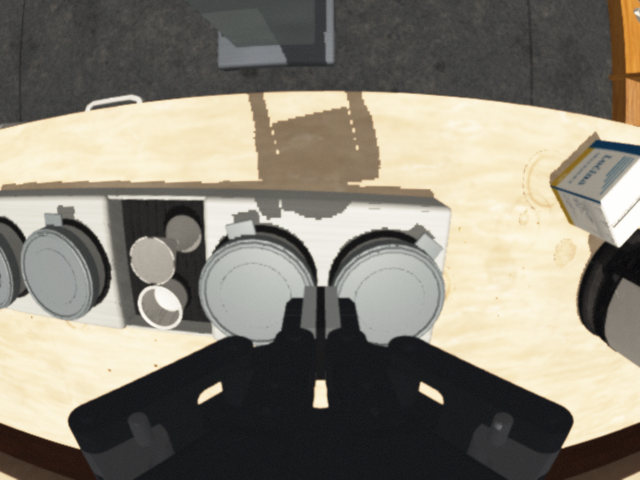

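The wrist view shows the left pair at (388,292) and (259,290). The jigger and egg cup are in the bay at (153,260) and (160,303). Fitted lid centres are about (0.501,0.194), (0.497,0.080), (0.4865,-0.131) and (0.4815,-0.243), which matches the pot spacing. Next I'll probe the front rim of lid 1.

Emit:
drive_tool:
  targets:
    - [-0.0125, 0.03, 0.02, 0, 0]
    - [0, 0.029, 0.03, 0, 0]
    - [0, 0, 0.035, 0, 0]
    - [0, 0, 0.025, 0, 0]
    - [0, 0, 0.01, 0, 0]
    - [0, 0, 0.004, 0, 0]
    - [0, 0, 0, 0, 0]

```text
clock: 2.35
ee_pos: [0.4552, 0.197, 0.1077]
eef_rot: [-3.142, 0.0, -3.141]
contact_force: [0.6, 0.0, 0.5]
finger_gap: 0.0001
grip_force: 0.0
```

Emit:
drive_tool:
  targets:
    - [0, 0, 0.001, 0, 0]
    - [0, 0, 0.001, 0, 0]
    - [0, 0, 0, 0, 0]

```text
clock: 2.6
ee_pos: [0.4557, 0.1966, 0.1064]
eef_rot: [3.141, 0.002, -3.142]
contact_force: [-0.7, 0.3, 0.3]
finger_gap: 0.0
grip_force: 0.0
```

Emit:
drive_tool:
  targets:
    - [0, 0, 0.001, 0, 0]
    - [0, 0, 0.001, 0, 0]
    - [0, 0, 0, 0, 0]

```text
clock: 2.85
ee_pos: [0.4553, 0.1964, 0.1034]
eef_rot: [3.142, 0.0, -3.141]
contact_force: [0.6, -0.1, -0.5]
finger_gap: -0.0001
grip_force: 0.0
```

Emit:
drive_tool:
  targets:
    - [0, 0, 0.001, 0, 0]
    - [0, 0, 0.001, 0, 0]
    - [0, 0, 0, 0, 0]

```text
clock: 3.1
ee_pos: [0.4552, 0.1964, 0.1011]
eef_rot: [-3.141, -0.0, -3.141]
contact_force: [-0.1, 0.1, 0.8]
finger_gap: -0.0001
grip_force: 0.0
```

Emit:
drive_tool:
  targets:
    - [0, 0, 0.001, 0, 0]
    - [0, 0, 0.001, 0, 0]
    - [0, 0, 0, 0, 0]

```text
clock: 3.35
ee_pos: [0.4553, 0.1965, 0.0992]
eef_rot: [-3.142, -0.0, -3.141]
contact_force: [-0.5, -0.4, 0.8]
finger_gap: -0.0
grip_force: 0.6
```

Emit:
drive_tool:
  targets:
    - [0, 0, 0.001, 0, 0]
    - [0, 0, 0, 0, 0]

```text
clock: 3.52
ee_pos: [0.4553, 0.1965, 0.0986]
eef_rot: [3.141, 0.0, -3.141]
contact_force: [-1.3, -0.2, 6.4]
finger_gap: 0.0003
grip_force: 3.0
```

Emit:
drive_tool:
  targets:
    - [0, 0, 0.001, 0, 0]
    - [0, 0, 0, 0, 0]

```text
clock: 3.68
ee_pos: [0.4553, 0.1966, 0.098]
eef_rot: [3.141, 0.0, -3.141]
contact_force: [-5.9, -1.5, 12.0]
finger_gap: 0.0004
grip_force: 6.1
```

Lid 1 is stiff: it took 12 N at 1 mm past contact, with no give. On to lid 2.

Emit:
drive_tool:
  targets:
    - [0, 0, -0.008, 0, 0]
    - [0, 0, -0.008, 0, 0]
    - [0.004, -0.038, 0, 0, 0]
    - [0, -0.038, 0, 0, 0]
    - [0, -0.038, 0, 0, 0]
    - [0, 0, 0.004, 0, 0]
    - [0, 0, 0.002, 0, 0]
    - [0, 0, 0, 0, 0]

```text
clock: 4.35
ee_pos: [0.4513, 0.0826, 0.1073]
eef_rot: [3.141, -0.0, 3.141]
contact_force: [-0.4, 0.8, 0.1]
finger_gap: 0.0001
grip_force: 0.0
```

Emit:
drive_tool:
  targets:
    - [0, 0, 0.001, 0, 0]
    - [0, 0, 0.001, 0, 0]
    - [0, 0, 0, 0, 0]

```text
clock: 4.6
ee_pos: [0.4512, 0.0833, 0.1052]
eef_rot: [3.142, -0.0, -3.14]
contact_force: [1.2, 1.5, -1.0]
finger_gap: 0.0003
grip_force: 0.0
```

Emit:
drive_tool:
  targets:
    - [0, 0, 0.001, 0, 0]
    - [0, 0, 0.001, 0, 0]
    - [0, 0, 0, 0, 0]

```text
clock: 4.85
ee_pos: [0.4512, 0.0827, 0.1031]
eef_rot: [-3.142, -0.0, -3.141]
contact_force: [-0.0, 0.7, 0.3]
finger_gap: 0.0003
grip_force: 0.0
```

Emit:
drive_tool:
  targets:
    - [0, 0, 0.001, 0, 0]
    - [0, 0, 0.001, 0, 0]
    - [0, 0, 0, 0, 0]

```text
clock: 5.1
ee_pos: [0.4512, 0.0824, 0.1011]
eef_rot: [-3.142, -0.0, -3.141]
contact_force: [-0.0, -0.2, 0.6]
finger_gap: 0.0001
grip_force: 0.0
```

Emit:
drive_tool:
  targets:
    - [0, 0, 0.001, 0, 0]
    - [0, 0, 0, 0, 0]

```text
clock: 5.27
ee_pos: [0.4513, 0.0824, 0.1003]
eef_rot: [-3.142, -0.0, -3.141]
contact_force: [-1.8, -0.8, 3.7]
finger_gap: 0.0001
grip_force: 1.8
```

Emit:
drive_tool:
  targets:
    - [0, 0, 0.001, 0, 0]
    - [0, 0, 0, 0, 0]

```text
clock: 5.43
ee_pos: [0.4513, 0.0825, 0.0997]
eef_rot: [3.142, 0.0, -3.141]
contact_force: [-5.3, -0.5, 10.6]
finger_gap: -0.0001
grip_force: 5.0
```

Lid 2 is rigid too. I'll cross over the bay at a safe height to lid 3.

Emit:
drive_tool:
  targets:
    - [0, 0, -0.015, 0, 0]
    - [0, 0, -0.03, 0, 0]
    - [0.0105, 0, -0.03, 0, 0]
    - [0, -0.035, 0, 0, 0]
    - [0, -0.036, 0, 0, 0]
    - [0, -0.035, 0, 0, 0]
    - [0, -0.035, 0, 0, 0]
    - [0, -0.035, 0, 0, 0]
    - [0, -0.035, 0, 0, 0]
    - [0, 0, 0.035, 0, 0]
    - [0, 0, 0.023, 0, 0]
    - [0, 0, 0.008, 0, 0]

```text
clock: 6.43
ee_pos: [0.4394, -0.1286, 0.1054]
eef_rot: [3.14, -0.004, 3.14]
contact_force: [-0.9, 0.0, -0.9]
finger_gap: -0.0
grip_force: 0.0
```

Emit:
drive_tool:
  targets:
    - [0, 0, 0, 0, 0]
    - [0, 0, 0.001, 0, 0]
    - [0, 0, 0.001, 0, 0]
    - [0, 0, 0, 0, 0]

```text
clock: 6.77
ee_pos: [0.4414, -0.1284, 0.1074]
eef_rot: [-3.141, 0.002, -3.141]
contact_force: [0.2, -0.5, -0.7]
finger_gap: -0.0001
grip_force: 0.0
```

Emit:
drive_tool:
  targets:
    - [0, 0, 0.001, 0, 0]
    - [0, 0, 0.001, 0, 0]
    - [0, 0, 0, 0, 0]

```text
clock: 7.02
ee_pos: [0.4409, -0.1285, 0.1045]
eef_rot: [-3.141, 0.0, -3.141]
contact_force: [-0.5, -0.0, -0.2]
finger_gap: 0.0001
grip_force: 0.0
```

Emit:
drive_tool:
  targets:
    - [0, 0, 0.001, 0, 0]
    - [0, 0, 0.001, 0, 0]
    - [0, 0, 0, 0, 0]

```text
clock: 7.27
ee_pos: [0.4408, -0.1285, 0.1021]
eef_rot: [3.142, -0.0, -3.141]
contact_force: [0.1, 0.1, 0.5]
finger_gap: 0.0002
grip_force: 0.0
```

Emit:
drive_tool:
  targets:
    - [0, 0, 0.001, 0, 0]
    - [0, 0, 0, 0, 0]

```text
clock: 7.43
ee_pos: [0.4408, -0.1285, 0.1011]
eef_rot: [3.141, -0.0, -3.141]
contact_force: [-0.9, -0.4, -0.3]
finger_gap: -0.0001
grip_force: 0.0
```

Emit:
drive_tool:
  targets:
    - [0, 0, 0.001, 0, 0]
    - [0, 0, 0, 0, 0]

```text
clock: 7.6
ee_pos: [0.4408, -0.1285, 0.1002]
eef_rot: [3.142, -0.0, -3.141]
contact_force: [-0.8, -0.1, 0.8]
finger_gap: -0.0
grip_force: 0.0
```

Emit:
drive_tool:
  targets:
    - [0, 0, 0.001, 0, 0]
    - [0, 0, 0, 0, 0]

```text
clock: 7.77
ee_pos: [0.4408, -0.1285, 0.0992]
eef_rot: [3.142, -0.0, -3.141]
contact_force: [-0.5, -0.2, -0.1]
finger_gap: -0.0001
grip_force: 0.0
```

Emit:
drive_tool:
  targets:
    - [0, 0, 0.001, 0, 0]
    - [0, 0, 0, 0, 0]

```text
clock: 7.93
ee_pos: [0.4408, -0.1285, 0.0982]
eef_rot: [3.142, -0.0, -3.141]
contact_force: [0.5, -0.2, -0.7]
finger_gap: -0.0002
grip_force: 0.0
```

Emit:
drive_tool:
  targets:
    - [0, 0, 0.001, 0, 0]
    - [0, 0, 0, 0, 0]

```text
clock: 8.1
ee_pos: [0.4409, -0.1285, 0.0973]
eef_rot: [-3.142, -0.0, -3.141]
contact_force: [-0.7, 0.4, 1.2]
finger_gap: 0.0002
grip_force: 0.7
```

Contact is starting at 0.0973 (grip_force 0.7).

Emit:
drive_tool:
  targets:
    - [0, 0, 0.001, 0, 0]
    - [0, 0, 0, 0, 0]

```text
clock: 8.27
ee_pos: [0.4409, -0.1286, 0.0966]
eef_rot: [-3.141, 0.0, -3.141]
contact_force: [-2.7, 0.4, 6.9]
finger_gap: -0.0
grip_force: 3.5
```

Emit:
drive_tool:
  targets:
    - [0, 0, 0.001, 0, 0]
    - [0, 0, 0, 0, 0]

```text
clock: 8.43
ee_pos: [0.4409, -0.1286, 0.096]
eef_rot: [-3.141, 0.0, -3.141]
contact_force: [-6.8, 1.7, 13.7]
finger_gap: -0.0001
grip_force: 7.0
```

Lid 3 is rigid. On to lid 4.

Emit:
drive_tool:
  targets:
    - [0, 0, -0.009, 0, 0]
    - [0, 0, -0.009, 0, 0]
    - [0.005, -0.037, 0, 0, 0]
    - [0, -0.038, 0, 0, 0]
    - [0, -0.0375, 0, 0, 0]
    - [0, 0, 0.003, 0, 0]
    - [0, 0, 0.002, 0, 0]
    - [0, 0, 0, 0, 0]

```text
clock: 9.1
ee_pos: [0.4356, -0.2406, 0.1081]
eef_rot: [3.141, -0.001, 3.141]
contact_force: [-0.0, 0.4, -0.7]
finger_gap: 0.0001
grip_force: 0.0
```

Emit:
drive_tool:
  targets:
    - [0, 0, 0.001, 0, 0]
    - [0, 0, 0.001, 0, 0]
    - [0, 0, 0, 0, 0]

```text
clock: 9.35
ee_pos: [0.436, -0.2402, 0.1064]
eef_rot: [3.142, -0.0, -3.14]
contact_force: [0.6, -0.1, -0.1]
finger_gap: -0.0003
grip_force: 0.0
```

Emit:
drive_tool:
  targets:
    - [0, 0, 0.001, 0, 0]
    - [0, 0, 0.001, 0, 0]
    - [0, 0, 0, 0, 0]

```text
clock: 9.6
ee_pos: [0.4359, -0.2408, 0.1042]
eef_rot: [3.141, -0.0, -3.141]
contact_force: [-0.2, 0.3, 0.2]
finger_gap: -0.0003
grip_force: 0.0
```

Emit:
drive_tool:
  targets:
    - [0, 0, 0.001, 0, 0]
    - [0, 0, 0, 0, 0]

```text
clock: 9.77
ee_pos: [0.4359, -0.241, 0.1032]
eef_rot: [3.142, -0.0, -3.141]
contact_force: [-0.4, -0.0, 0.1]
finger_gap: 0.0
grip_force: 0.0
```

Emit:
drive_tool:
  targets:
    - [0, 0, 0.001, 0, 0]
    - [0, 0, 0, 0, 0]

```text
clock: 9.93
ee_pos: [0.4358, -0.241, 0.1022]
eef_rot: [3.141, -0.0, -3.141]
contact_force: [0.0, 0.5, 0.4]
finger_gap: 0.0003
grip_force: 0.3
```

Emit:
drive_tool:
  targets:
    - [0, 0, 0.001, 0, 0]
    - [0, 0, 0, 0, 0]

```text
clock: 10.1
ee_pos: [0.4358, -0.241, 0.1012]
eef_rot: [3.141, -0.0, -3.141]
contact_force: [-0.9, 0.8, 0.5]
finger_gap: 0.0003
grip_force: 0.6
```

Emit:
drive_tool:
  targets:
    - [0, 0, 0.001, 0, 0]
    - [0, 0, 0, 0, 0]

```text
clock: 10.27
ee_pos: [0.4357, -0.241, 0.1002]
eef_rot: [3.142, -0.0, -3.141]
contact_force: [-1.8, -0.5, 1.5]
finger_gap: -0.0
grip_force: 1.0
```

Emit:
drive_tool:
  targets:
    - [0, 0, 0.001, 0, 0]
    - [0, 0, 0, 0, 0]

```text
clock: 10.43
ee_pos: [0.4357, -0.241, 0.0992]
eef_rot: [3.142, -0.0, -3.141]
contact_force: [-2.9, -0.7, 2.6]
finger_gap: 0.0
grip_force: 1.4
```

It gives softly from about 0.1028, so this one rocks. I'll continue to the dead stop.

Emit:
drive_tool:
  targets:
    - [0, 0, 0.001, 0, 0]
    - [0, 0, 0, 0, 0]

```text
clock: 10.6
ee_pos: [0.4358, -0.241, 0.0982]
eef_rot: [3.142, -0.0, -3.141]
contact_force: [-3.0, -0.8, 2.4]
finger_gap: -0.0001
grip_force: 1.7
```

Emit:
drive_tool:
  targets:
    - [0, 0, 0.001, 0, 0]
    - [0, 0, 0, 0, 0]

```text
clock: 10.77
ee_pos: [0.4358, -0.241, 0.0973]
eef_rot: [3.142, -0.0, -3.141]
contact_force: [-4.0, 0.4, 5.0]
finger_gap: -0.0
grip_force: 2.4
```

Emit:
drive_tool:
  targets:
    - [0, 0, 0.001, 0, 0]
    - [0, 0, 0, 0, 0]

```text
clock: 10.93
ee_pos: [0.4358, -0.241, 0.0965]
eef_rot: [-3.142, -0.0, -3.141]
contact_force: [-6.1, 1.6, 7.6]
finger_gap: -0.0001
grip_force: 4.4
```

Emit:
drive_tool:
  targets:
    - [0, 0, 0.001, 0, 0]
    - [0, 0, 0, 0, 0]
    - [0, 0, 0, 0, 0]

```text
clock: 11.18
ee_pos: [0.4359, -0.2411, 0.0959]
eef_rot: [-3.141, 0.0, -3.141]
contact_force: [-7.0, 2.8, 12.1]
finger_gap: 0.0001
grip_force: 6.8
```

Dead stop reached after about 6 mm of travel, so lid 4 is the unseated one. I'll back off and measure its centre once from closer.

Emit:
drive_tool:
  targets:
    - [0, 0, -0.01, 0, 0]
    - [0.01, 0, -0.03, 0, 0]
    - [0.01, 0, -0.035, 0, 0]
    - [0, 0, 0, 0, 0]
    - [0, 0, 0, 0, 0]

```text
clock: 11.6
ee_pos: [0.4165, -0.2415, 0.1722]
eef_rot: [-3.139, 0.004, 3.141]
contact_force: [1.3, 0.6, -0.1]
finger_gap: -0.0002
grip_force: 0.0
```

```bash
python3 - <<'E'
from h import *
s=bot.get_state(); im=viewer.read_camera("wrist")
print(s["clock"],s["ee_pos"],s["contact_force"])
for d in viewer.cut_out("wrist","lid_a"):
    c=max(cv2.findContours(d["region"].astype(np.uint8),0,1)[0],key=cv2.contourArea)[:,0]
    P=np.array([wray(u,v,.1,s)[:2] for u,v in c])
    (x,y),r=cv2.minEnclosingCircle(P.astype(np.float32))
    print(round(d["p"],2),np.round(d["bbox"]),"circ",round(x,4),round(y,4),round(r,4),"x",P[:,0].min().round(4),P[:,0].max().round(4),"y",P[:,1].min().round(4),P[:,1].max().round(4))
im=im.copy()
R=Ro.from_euler("xyz",s["eef_rot"]).as_matrix(); i=viewer.camera_info("wrist");M=np.array(i["mount"]);f=240/np.tan(np.radians(i["vfov"])/2)
for a in np.linspace(0,6.28,60):
    p=np.array([.4815+.05*np.cos(a),-.243+.05*np.sin(a),.1]); c=(np.linalg.inv(M)@np.r_[R.T@(p-s["ee_pos"]),1])[:3]
    r=np.hypot(c[0],c[1]);k=f*np.arctan2(r,c[2])/r
    cv2.circle(im,(int(i["cx"]+c[0]*k),int(i["cy"]+c[1]*k)),1,(255,0,0),-1)
cv2.imwrite("pics/w2.png",im[:,:,::-1])
E
```

```text
11.6 [ 0.41651548 -0.24150396  0.17222472] [ 1.34021203  0.58788782 -0.11631601]
0.92 [402. 259. 533. 396.] circ 0.478 -0.1289 0.0555 x 0.4243 0.5238 y -0.1842 -0.0838
0.86 [610. 289. 640. 372.] circ 0.5042 0.0577 0.0554 x 0.454 0.5523 y 0.0144 0.087
0.8 [250. 262. 392. 401.] circ 0.4703 -0.2423 0.0492 x 0.4227 0.4863 y -0.2905 -0.1937
```

View pics/w2.png

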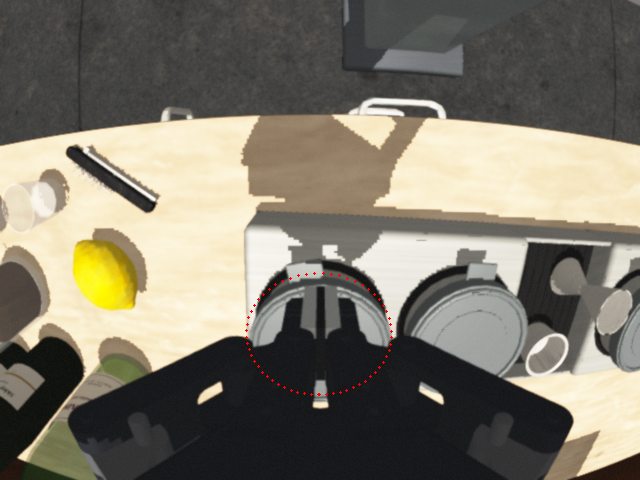

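The red ring is my estimate of lid 4. Sideways it fits, with edges at columns 250 and 392, but the real front edge (row ≈283) lies a little beyond the ring's top (272). I'll therefore aim at x ≈ 0.486, y ≈ -0.242.

Emit:
drive_tool:
  targets:
    - [-0.035, -0.001, 0, 0, 0]
    - [-0.034, 0, 0.01, 0, 0]
    - [0, 0, 0.03, 0, 0]
    - [0, 0, 0.02, 0, 0]
    - [0, 0, 0.004, 0, 0]
    - [0, 0, 0, 0, 0]
    - [0, 0, 0, 0, 0]

```text
clock: 12.28
ee_pos: [0.485, -0.2421, 0.1067]
eef_rot: [3.142, 0.0, -3.141]
contact_force: [-0.5, 0.1, 0.5]
finger_gap: 0.0001
grip_force: 0.0
```

Emit:
drive_tool:
  targets:
    - [0, 0, 0.001, 0, 0]
    - [0, 0, 0.001, 0, 0]
    - [0, 0, 0, 0, 0]

```text
clock: 12.53
ee_pos: [0.485, -0.2422, 0.1051]
eef_rot: [-3.141, 0.001, -3.142]
contact_force: [0.3, 0.2, 0.9]
finger_gap: 0.0003
grip_force: 0.0
```

Emit:
drive_tool:
  targets:
    - [0, 0, 0.001, 0, 0]
    - [0, 0, 0.001, 0, 0]
    - [0, 0, 0.001, 0, 0]
    - [0, 0, 0.001, 0, 0]
    - [0, 0, 0, 0, 0]

```text
clock: 12.95
ee_pos: [0.4849, -0.242, 0.1004]
eef_rot: [-3.142, 0.0, -3.141]
contact_force: [-1.1, 1.4, 1.4]
finger_gap: 0.0004
grip_force: 0.6
```

Emit:
drive_tool:
  targets:
    - [0, 0, 0.001, 0, 0]
    - [0, 0, 0.001, 0, 0]
    - [0, 0, 0, 0, 0]

```text
clock: 13.2
ee_pos: [0.4849, -0.2421, 0.0988]
eef_rot: [-3.141, 0.0, -3.141]
contact_force: [-3.5, 1.3, 5.8]
finger_gap: -0.0001
grip_force: 3.1
```

Emit:
drive_tool:
  targets:
    - [0, 0, 0.001, 0, 0]
    - [0, 0, 0, 0, 0]

```text
clock: 13.37
ee_pos: [0.4849, -0.2421, 0.0977]
eef_rot: [-3.141, 0.0, -3.141]
contact_force: [-2.6, 1.5, 6.8]
finger_gap: 0.0004
grip_force: 3.5
```

Emit:
drive_tool:
  targets:
    - [0, 0, 0.001, 0, 0]
    - [0, 0, 0.001, 0, 0]
    - [0, 0, 0, 0, 0]

```text
clock: 13.62
ee_pos: [0.4849, -0.2421, 0.0958]
eef_rot: [-3.141, 0.0, -3.141]
contact_force: [-2.2, 0.9, 7.5]
finger_gap: 0.0005
grip_force: 3.4
```

Emit:
drive_tool:
  targets:
    - [0, 0, 0.001, 0, 0]
    - [0, 0, 0, 0, 0]

```text
clock: 13.78
ee_pos: [0.485, -0.2421, 0.0951]
eef_rot: [-3.141, 0.0, -3.141]
contact_force: [-4.3, 2.8, 10.8]
finger_gap: 0.0004
grip_force: 5.2
```

Emit:
drive_tool:
  targets:
    - [0, 0, 0.001, 0, 0]
    - [0, 0, 0, 0, 0]

```text
clock: 13.95
ee_pos: [0.4851, -0.2422, 0.0949]
eef_rot: [-3.141, 0.001, -3.141]
contact_force: [-8.5, 4.0, 20.1]
finger_gap: -0.0001
grip_force: 9.8
```

It reached a dead stop 5 mm down. I'll hold and check that it's steady.

Emit:
drive_tool:
  targets:
    - [0, 0, 0, 0, 0]
    - [0, 0, 0, 0, 0]
    - [0, 0, 0, 0, 0]
    - [0, 0, 0, 0, 0]
    - [0, 0, 0, 0, 0]
    - [0, 0, 0, 0, 0]

```text
clock: 14.45
ee_pos: [0.485, -0.2422, 0.0949]
eef_rot: [-3.141, 0.001, -3.141]
contact_force: [-8.2, 4.3, 19.1]
finger_gap: 0.0
grip_force: 9.9
```

```bash
python3 - <<'E'
from h import *
s=bot.get_state(); print(s["clock"],s["ee_pos"],s["contact_force"])
if 10<s["contact_force"][2]<30: print(bot.close_job())
E
```

```text
14.45 [ 0.48502687 -0.24215704  0.09487599] [-8.20923899  4.31967945 19.09806159]
the job is handed in; nothing more can be done
None
```

The rocking lid was the rightmost one (station y ≈ -218 mm); it is pressed about 5 mm down to its dead stop, the fingertips are still holding it with about 19 N, and the job was handed in at 14.5 s, though no verdict was returned.

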